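# Vent a dental-lab pressure curing pot and crack its stuck lid open

## Task

The denture in the pressure curing pot has finished curing: vent the pot, then crack its lid. Turn the yellow T-handle on top of the lid anticlockwise until it clicks over into its open position and leave it there; then take the lid by its black bar handle, break it free of the sticky gasket without letting it fly up, and finish still holding it steady by the bar with its front edge about 2 cm above the gasket. Do not put the lid down or let go at the end, and leave the other things on the bench where they are.

Things in the scene. Friction and masses are not known exactly. Their poses are not given: they have to be found in the camera images.
- lid (a joint): hinge of the pot's round aluminium lid (204 mm across, 0.8 kg); rad, 0 = shut, grows as the front edge (handle side, facing the robot) rises: 0.1 lifts it 22 mm. The gasket grips: 15 to 18 N up at the bar breaks it free within the first 6 mm; then only the lid's weight is left, 1 to 5.5 N at the bar. Let go, it falls shut and seals again
- vent (a joint): yellow T-handle of the vent valve on top of the lid; rad, 0 = shut stop, 1.35 = open stop, grows anticlockwise from above; starts at 0 to 0.15. A sprung detent resists from 0.3 (peak 0.2 N m) with its top at 0.75; beyond, the handle snaps on by itself to about 1.2, the open position
- vent_grip (a point): centre of the T-handle's bar, on its turning axis, about 224 mm above the bench: bar 56 mm long (point x), 14 mm thick (point y), 22 mm tall (11 mm above and below this point). The brass valve body, 32 mm across, begins 24 mm below this point, the lid's crown 38 mm below. z up; x and y turn with the handle
- handle: the lid's bar handle: black round grip sleeve (turns a little on its rod), 16 mm thick, 84 mm long along its y, level, on a steel post at each end; origin at the bar's centre, 215 mm above the bench, 40 mm above the lid's rim, 29 mm above the lid's crown, 115 mm in front of the T-handle's axis. x points to the hinge, z up. Fingers pass in front of and behind it from above
- lid_hinge (a point): middle of the lid's hinge axis at the back of the pot; its y is the axis. The bar handle's centre is 233 mm in front of it and 47 mm above it while the lid is shut, so as the lid opens the bar moves on an arc up and slightly towards the back
- lid_front (a point): lower front edge of the lid, 220 mm in front of the hinge; it rests on the gasket when shut
- cast: bystander: plaster cast of a dental arch, 62 x 66 x 28 mm, origin under its centre
- articulator: bystander: dark metal hinged jaw articulator with plaster casts, 105 x 110 x 122 mm, origin under its centre
- monomer: bystander: amber bottle with black cap, 60 mm across, 125 mm tall, origin under its centre
- powder: bystander: clear jar with white cap, 72 mm across, 95 mm tall, origin under its centre
- bowl: bystander: green mixing bowl, 110 mm across, 70 mm tall, origin under its centre
- spatula: bystander: spatula with a wooden handle lying flat, 190 mm long along its x, origin under its middle
- flask: bystander: closed brass casting flask, 85 x 75 x 51 mm, origin under its centre

How it is judged:
On the way, in this order (a step that is already met when the one before it is completed fails the run):
1. the vent's T-handle is turned past its click into the open position while the lid is still sealed (value of joint vent above 1.05 rad and value of joint lid below 0.02 rad), for 0.2 s.
2. the lid has broken free and is held ajar by its bar handle, vent open (value of joint lid between 0.055 and 0.145 rad and value of joint vent above 1.05 rad and contact force between handle and the fingers above 1.5 N), for 0.5 s.
At the end, for the whole second after the job is handed in: The gripper's fingers still hold the lid by its bar handle (contact over 1.5 N, no neighbouring thing propping it), the lid is at rest 0.055 to 0.145 rad open (front edge 12 to 32 mm above the gasket), and the vent is past its click (over 1.05 rad) (all of step 2 and velocity of joint lid between -0.1 and 0.1 rad/s and contact force between lid and cast below 0.3 N and contact force between lid and articulator below 0.3 N); the arm keeps its last pose, push and grip.
It fails at once if the lid is opened before the vent has clicked open (value of joint lid above 0.03 rad and value of joint vent below 0.9 rad).
It fails at once if the lid flies up (front edge more than about 65 mm above the gasket) (value of joint lid above 0.3 rad).
It fails at once if another thing on the bench is pushed away or knocked over (moved more than 30 mm) (distance of any of cast, articulator, monomer, powder, bowl, spatula, flask from where it was at the start of the episode above 0.03 m).
It also fails if it takes over 48 s, if anything falls off the work surface, if the arm or the gripper's body presses on something with over 40 N, if the wrist force passes 120 N, or if a joint passes its speed limit or range.

## Robot

A 7-joint arm with a two-finger parallel gripper is mounted at the origin on the work surface. World frame = base frame: x ahead of the robot, y to its left, z up, the work surface at z = 0. Lengths are in m, angles in rad, forces in N, time in s.
With the tool pointing down it reaches from about 0.425 to 0.825 m from the base axis. Payload 3.6 kg.
Tool frame: the origin (TCP) lies midway between the tips of the shut fingers; the grasp point (between the pads) lies 19 mm behind it; z points along the fingers, y is the direction in which the jaws open and shut (so a half turn about z gives the same grasp; the last joint's range is limited). The gripper opens to 93 mm and grips with 3 to 60 N. Pads are 15 mm wide; open, the fingers measure 128 mm over their backs; the gripper's body (75 mm by 188 mm) begins 65 mm behind the grasp point.
Start: joints at [-1.236, 0.615, -0.013, 1.423, 0.008, 1.103, -0.04], TCP at [0.229, 0.608, 0.219] pointing down, gripper open.
Joint ranges: [-3.12, 3.12], [-0.3, 2.06], [-1.34, 1.32], [0.26, 2.42], [-1.36, 4.5], [0.01, 1.98], [-2.84, 2.84]. Speed limits (rad/s): [2.79, 2.79, 3.14, 3.14, 3.14, 3.14, 3.14].

## Interface

Orientations are given as [roll, pitch, yaw] about the fixed x, y, z axes, in that order (R = Rz(yaw) Ry(pitch) Rx(roll)).
In Python, from workcell import bot gives the robot as it stands. The module is installed in compiled form; this text tells all that it offers.
- The arm moves only by the shell command python3 -m pendant 'ROWS' [OPENING] [FORCE]. ROWS is JSON, a list of rows, each an object with "delta_pos": the shift along the tool's x, y, z in cm, a list of three; "rotation": the turn, a rotation vector about the tool's x, y, z in degrees, a list of three. A call has 1 to 20 rows; each row shifts and turns the commanded pose from where the row before left it, along the tool's axes as they then stand; what a row does not reach is not made up. A row lasts 1/12 s, in which the tool goes at most 41.7 mm and 7.16 degrees, less where a joint would pass 70% of its speed; a pose out of reach is approached as far as the arm can. A call is refused whole if a number of a shift passes 4.17 or a number of a turn 7.16, either way. A call with a gripper value outside its range is refused whole. OPENING is the opening, from 0 (shut) to 1 (fully open), set as the call begins (- or left out, the last holds). The fingers move at their own pace and stop on an object; FORCE is the grip in N (left out, the last holds). Time passes only in rows, so rows that do not move let the fingers close. It gives the time, the measured TCP pose, the force and the opening at its end, in the units of the state.
- bot.read_state(): the state, without advancing time (a new reading comes with each control period).
- bot.capture(name): name is "scene" or "top"; returns a dict with "image" (420x560x3 uint8, red, green, blue), "depth" (420x560 float32, m along the optical axis (not along the pixel's ray), 0 where there is no reading), "fovy" (degrees; the focal length in pixels is half the picture's height over the tangent of half this angle, whatever the lens; pixels are square), "cx", "cy" (the principal point, pixels), "T" (4x4, takes a point from camera to world coordinates). Camera axes: x right, y down, z forward; pixel columns grow to the right and rows downward; lengths in m; the calibration is good to about 2 mm. A picture is of the moment at which its call begins.
- bot.job_done(): hands the job in, once; it reports no verdict.
The state is a dict: "time": time; "joint_pos": joint angles; "qd": joint speeds; "joint_efforts": joint torques, N m; "ee_pos": TCP position; "tool_rot": TCP orientation; "ft_force": force on the tool from outside, world axes, zero at the start; "wrist_torque": the same for the moment, N m; "finger_gap": finger opening in m.
Only numpy, scipy, OpenCV 4.12 (cv2) and the standard library are available. Lean on these libraries where they do the work, as an engineer would, in place of code of your own. Each camera call takes 0.05 s, during which the arm holds its last target.

## Working session

There is one attempt and no reset: what is moved stays moved. The work goes in short steps, Python scripts to look and compute and a shell command to move; the robot and the scene stay as the last step left them, time stands still between calls to the robot, and variables do not carry over. Pictures are saved under pics/ and viewed, and the job is handed in when it is done.

```bash
mkdir -p pics; python3 - <<'E'
from workcell import bot
import cv2,numpy as np
s=bot.read_state();print({k:np.round(v,3) for k,v in s.items()})
for n in("scene","top"):
    c=bot.capture(n);cv2.imwrite(f"pics/{n}0.png",c["image"][:,:,::-1]);np.savez(f"{n}0.npz",**c);print(n,c["fovy"],c["cx"],c["cy"],np.round(c["T"],3))
E
```

```text
{'time': np.float64(0.0), 'joint_pos': array([-1.236,  0.616, -0.013,  1.425,  0.008,  1.103, -0.04 ]), 'qd': array([ 0.   , -0.001, -0.001,  0.001, -0.002, -0.002, -0.002]), 'joint_efforts': array([ 0.0000e+00, -4.5893e+01,  2.0900e-01, -1.6574e+01, -6.1000e-02,
        2.1000e-02,  0.0000e+00]), 'ee_pos': array([0.229, 0.607, 0.217]), 'tool_rot': array([-3.139,  0.   ,  2.781]), 'ft_force': array([-0.403, -0.154,  0.663]), 'wrist_torque': array([-0.004,  0.005,  0.029]), 'finger_gap': np.float64(0.093)}
scene 53.93445391670447 274.46949907809045 207.8926235095596 [[-0.452  0.492 -0.744  1.617]
 [ 0.892  0.265 -0.366  0.542]
 [ 0.017 -0.829 -0.559  0.979]
 [ 0.     0.     0.     1.   ]]
top 50.18296620104506 278.774667788397 207.58270011883644 [[ 0.    -0.996  0.094  0.404]
 [-1.    -0.002 -0.018  0.013]
 [ 0.019 -0.093 -0.995  1.553]
 [ 0.     0.     0.     1.   ]]
```

View pics/scene0.png

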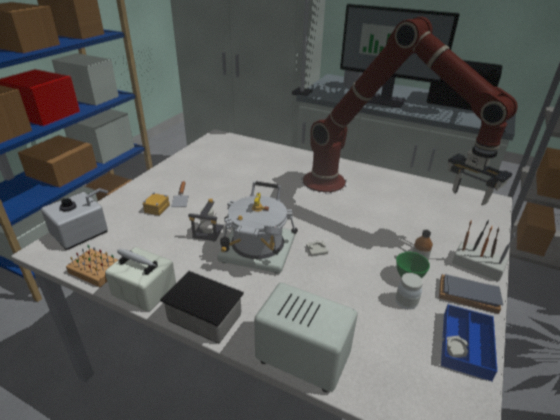

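View pics/top0.png

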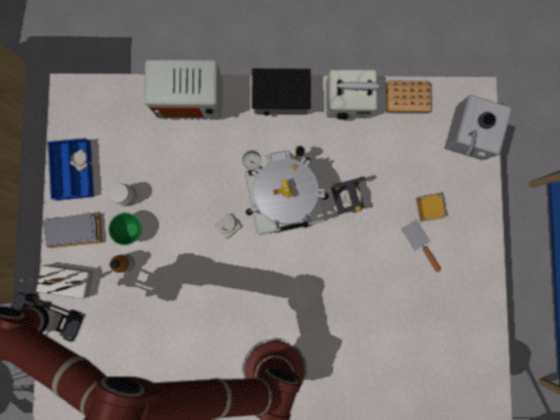

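The pot is at about (285,190) in the top view, with the black bar near (293,226) and the yellow handle near (285,187). The articulator is right beside it at (348,196). Next I'll measure these.

```bash
cat > h.py <<'E'
import numpy as np,cv2
def load(n): return dict(np.load(n))
def ray(c,u,v):
    f=c["image"].shape[0]/2/np.tan(np.radians(c["fovy"])/2)
    d=np.array([(u-c["cx"])/f,(v-c["cy"])/f,1.]); return c["T"][:3,3],c["T"][:3,:3]@d
def onz(c,u,v,z):
    o,d=ray(c,u,v); return o+d*(z-o[2])/d[2]
def dep(c,u,v):
    o,d=ray(c,u,v); return o+d*c["depth"][int(round(v)),int(round(u))]
E
python3 - <<'E'
from h import *
for n,(x,y,w,hh) in {"top":(225,130,160,120),"scene":(180,170,130,100)}.items():
    c=load(n+"0.npz");im=c["image"][:,:,::-1]
    cv2.imwrite(f"pics/{n}0z.png",cv2.resize(im[y:y+hh,x:x+w],None,fx=5,fy=5,interpolation=cv2.INTER_CUBIC))
    hsv=cv2.cvtColor(np.ascontiguousarray(im),cv2.COLOR_BGR2HSV)
    m=cv2.inRange(hsv,(18,130,90),(35,255,255));roi=np.zeros_like(m);roi[y:y+hh,x:x+w]=1;m=m*roi
    k,l,st,ce=cv2.connectedComponentsWithStats(m)
    for i in range(1,k):
        if st[i,4]>5:
            p=np.argwhere(l==i)[:,::-1]
            P=np.array([onz(c,u,v,.235) for u,v in p]);ev,V=np.linalg.eigh(np.cov(P[:,:2].T))
            D=np.array([dep(c,u,v) for u,v in p])
            print(n,st[i],ce[i],P.mean(0).round(4),"ang",np.degrees(np.arctan2(V[1,1],V[0,1])),np.sqrt(ev)*3.46,"depthmed",np.median(D,0),D[:,2].max())
    
E
```

```text
top [292 165   4   4  13] [293.84615385 166.53846154] [ 0.6511 -0.0561  0.235 ] ang 166.22062947457962 [0.01007475 0.01186212] depthmed [ 0.65923154 -0.05896781  0.18857886] 0.194814155344204
top [278 180  14  17 122] [285.23770492 189.08196721] [ 0.5834 -0.0303  0.235 ] ang -164.93532310473893 [0.03174373 0.04349532] depthmed [ 0.5837877  -0.02978246  0.22979621] 0.23878220731830302
top [355 206   6   5  22] [357.5        208.09090909] [ 0.5272 -0.2444  0.235 ] ang 128.22167191719183 [0.01116963 0.01725794] depthmed [ 0.53809168 -0.26631812  0.12248583] 0.12797105486098892
scene [255 194   7  16  56] [257.60714286 202.48214286] [ 0.6245 -0.0088  0.235 ] ang -148.77599487111584 [0.01713544 0.08404707] depthmed [ 0.59864387 -0.02235213  0.21972635] 0.23736100044834718
scene [222 247   4   3  10] [223.8 248. ] [0.8742 0.0202 0.235 ] ang -139.4230311154507 [0.00992321 0.01251304] depthmed [ 0.74288891 -0.07113047  0.10380913] 0.10883623885045712
```

View pics/top0z.png

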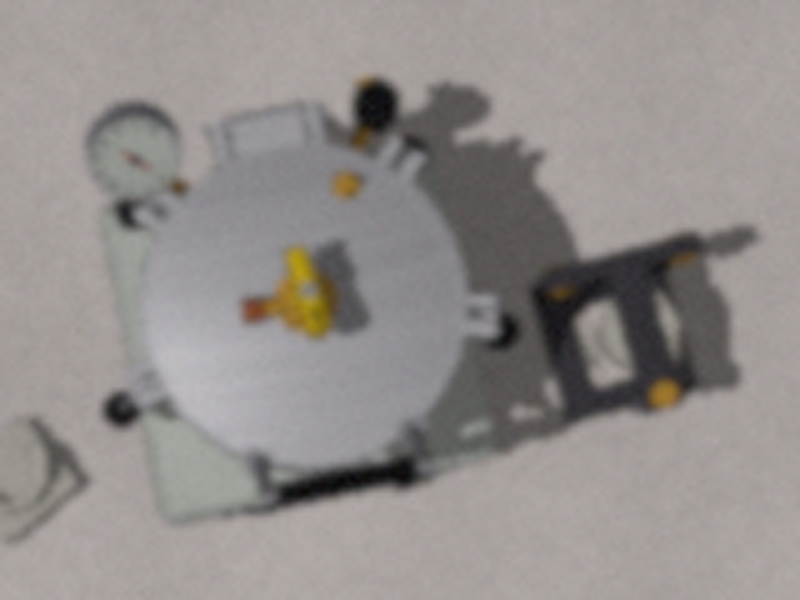

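View pics/scene0z.png

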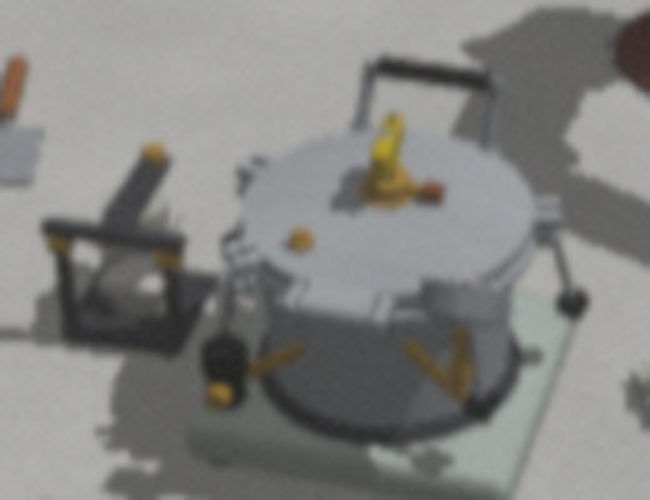

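```bash
python3 - <<'E'
from h import *
for n,(x,y,w,hh) in {"top":(225,130,160,120),"scene":(225,170,60,60)}.items():
    c=load(n+"0.npz");im=np.ascontiguousarray(c["image"][:,:,::-1])
    hsv=cv2.cvtColor(im,cv2.COLOR_BGR2HSV)
    for nm,m,zl,zh in (("yel",cv2.inRange(hsv,(15,110,60),(38,255,255)),.216,.25),("blk",cv2.inRange(im,(0,0,0),(70,70,70)),.203,.235)):
        pts=[];px=[]
        for v in range(y,y+hh):
            for u in range(x,x+w):
                if m[v,u]:
                    P=dep(c,u,v)
                    if zl<P[2]<zh: pts.append(P);px.append((u,v))
        if len(pts)<4: print(n,nm,len(pts));continue
        P=np.array(pts);px=np.array(px)
        print(n,nm,len(P),P.mean(0).round(4),"z",np.percentile(P[:,2],[5,50,95]).round(3),"px",px.min(0),px.max(0),px.mean(0))
        r=cv2.minAreaRect(P[:,:2].astype(np.float32)*1000);print("  rect mm",r)
        ev,V=np.linalg.eigh(np.cov(P[:,:2].T));print("  pca",np.degrees(np.arctan2(V[1,1],V[0,1])))
        if n=="top":
            Q=np.array([onz(c,u,v,.235 if nm=="yel" else .22) for u,v in px]);print("  onz",Q.mean(0),cv2.minAreaRect(Q[:,:2].astype(np.float32)*1000))
E
```

```text
top yel 75 [ 0.586  -0.0325  0.2324] z [0.228 0.233 0.237] px [282 180] [290 196] [285.92       188.33333333]
  rect mm ((586.578857421875, -32.55973434448242), (50.4716682434082, 14.039155006408691), 18.505292892456055)
  pca -162.66750695028142
  onz [ 0.58560689 -0.03236646  0.235     ] ((586.4800415039062, -32.14916229248047), (50.93885803222656, 14.101855278015137), 18.238645553588867)
top blk 119 [ 0.476  -0.0588  0.2209] z [0.217 0.221 0.226] px [281 220] [309 230] [294.67226891 225.53781513]
  rect mm ((475.7682189941406, -60.92485046386719), (15.218494415283203, 89.436279296875), 13.316031455993652)
  pca 102.03399691757767
  onz [ 0.47608117 -0.05885178  0.22      ] ((476.5477294921875, -60.11725997924805), (15.18451976776123, 87.758056640625), 11.395753860473633)
scene yel 38 [ 0.6005 -0.0245  0.2293] z [0.219 0.231 0.236] px [255 194] [259 204] [256.94736842 199.18421053]
  rect mm ((595.6903686523438, -27.006423950195312), (45.45780563354492, 9.629215240478516), 16.41733741760254)
  pca -164.8152376519808
scene blk 51 [ 0.4814 -0.049   0.2165] z [0.212 0.217 0.222] px [256 182] [277 187] [267.01960784 184.64705882]
  rect mm ((483.2042236328125, -50.83201217651367), (11.532854080200195, 79.23027801513672), 14.108606338500977)
  pca 101.20416904478748
```

The measurements agree with each other. T-handle centre is about (0.587,-0.033) with the bar at 17.7°, so vent is about 0.1 rad. The lid bar is about (0.476,-0.059), the pot yaw about 12.5°, and they are 114 mm apart against 115 given. I'll lift, then cross over to the pot.

```bash
python3 -m pendant '[{"delta_pos":[0,0,-4],"rotation":[0,0,0]},{"delta_pos":[0,0,-4],"rotation":[0,0,0]},{"delta_pos":[0,0,-1],"rotation":[0,0,0]}]' 1
python3 -m pendant '[{"delta_pos":[-2.8,-2.36,0],"rotation":[0,0,0]},{"delta_pos":[-2.8,-2.36,0],"rotation":[0,0,0]},{"delta_pos":[-2.8,-2.36,0],"rotation":[0,0,0]},{"delta_pos":[-2.8,-2.36,0],"rotation":[0,0,0]},{"delta_pos":[-2.8,-2.36,0],"rotation":[0,0,0]},{"delta_pos":[-2.8,-2.36,0],"rotation":[0,0,0]},{"delta_pos":[-2.8,-2.36,0],"rotation":[0,0,0]},{"delta_pos":[-2.8,-2.36,0],"rotation":[0,0,0]},{"delta_pos":[-2.8,-2.36,0],"rotation":[0,0,0]},{"delta_pos":[-2.8,-2.36,0],"rotation":[0,0,0]},{"delta_pos":[-2.8,-2.36,0],"rotation":[0,0,0]},{"delta_pos":[-2.8,-2.36,0],"rotation":[0,0,0]},{"delta_pos":[-2.8,-2.36,0],"rotation":[0,0,0]},{"delta_pos":[-2.8,-2.36,0],"rotation":[0,0,0]},{"delta_pos":[-2.8,-2.36,0],"rotation":[0,0,0]},{"delta_pos":[-2.8,-2.36,0],"rotation":[0,0,0]},{"delta_pos":[-2.8,-2.36,0],"rotation":[0,0,0]},{"delta_pos":[-2.8,-2.36,0],"rotation":[0,0,0]}]'
python3 -m pendant '[{"delta_pos":[0,0,0],"rotation":[0,0,7]},{"delta_pos":[0,0,0],"rotation":[0,0,7]},{"delta_pos":[0,0,0],"rotation":[0,0,7]},{"delta_pos":[0,0,0],"rotation":[0,0,7]},{"delta_pos":[0,0,0],"rotation":[0,0,7]},{"delta_pos":[0,0,0],"rotation":[0,0,7]},{"delta_pos":[0,0,0],"rotation":[0,0,7]},{"delta_pos":[0,0,0],"rotation":[0,0,7]},{"delta_pos":[0,0,0],"rotation":[0,0,7]},{"delta_pos":[0,0,0],"rotation":[0,0,7]},{"delta_pos":[0,0,0],"rotation":[0,0,7]},{"delta_pos":[0,0,0],"rotation":[0,0,7]},{"delta_pos":[0,0,0],"rotation":[0,0,7]},{"delta_pos":[0,0,0],"rotation":[0,0,7]},{"delta_pos":[0,0,0],"rotation":[0,0,7]},{"delta_pos":[0,0,0],"rotation":[0,0,7]},{"delta_pos":[0,0,0],"rotation":[0,0,7]},{"delta_pos":[0,0,0],"rotation":[0,0,7]},{"delta_pos":[0,0,0],"rotation":[0,0,7]},{"delta_pos":[0,0,0],"rotation":[0,0,7]}]'
```

```text
time: 0.35
ee_pos: [0.2303, 0.6105, 0.3149]
tool_rot: [3.131, -0.0, 2.781]
ft_force: [-0.4, 0.2, 1.6]
finger_gap: 0.0929
time: 1.85
ee_pos: [0.5514, 0.0312, 0.3084]
tool_rot: [-3.142, -0.0, 2.781]
ft_force: [0.6, 0.1, 0.3]
finger_gap: 0.0927
time: 3.52
ee_pos: [0.5508, 0.033, 0.3083]
tool_rot: [-3.141, 0.001, 0.332]
ft_force: [0.3, -0.8, 0.4]
finger_gap: 0.0931
```

```bash
python3 -m pendant '[{"delta_pos":[0.65,3.71,0],"rotation":[0,0,0]},{"delta_pos":[0.65,3.71,0],"rotation":[0,0,0]},{"delta_pos":[0,0,2],"rotation":[0,0,1]},{"delta_pos":[0,0,2],"rotation":[0,0,0]},{"delta_pos":[0,0,0],"rotation":[0,0,0]}]'
python3 - <<'E'
from workcell import bot
import cv2
for n,(x,y,w,h) in {"top":(215,120,150,120),"scene":(190,130,130,110)}.items():
    c=bot.capture(n);cv2.imwrite(f"pics/{n}1.png",cv2.resize(c["image"][y:y+h,x:x+w,::-1],None,fx=5,fy=5,interpolation=2))
E
```

```text
time: 3.93
ee_pos: [0.5855, -0.0326, 0.2644]
tool_rot: [-3.138, 0.008, 0.319]
ft_force: [0.0, -0.1, -0.1]
finger_gap: 0.0931
```

View pics/top1.png

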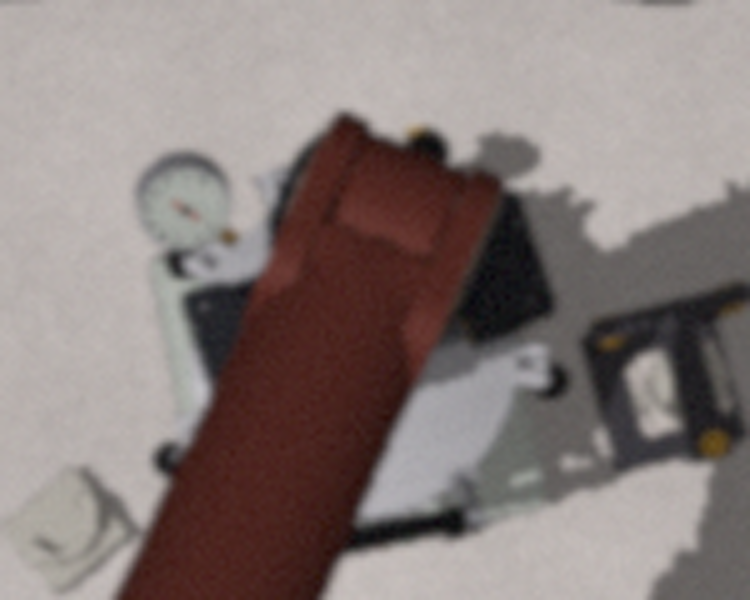

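View pics/scene1.png

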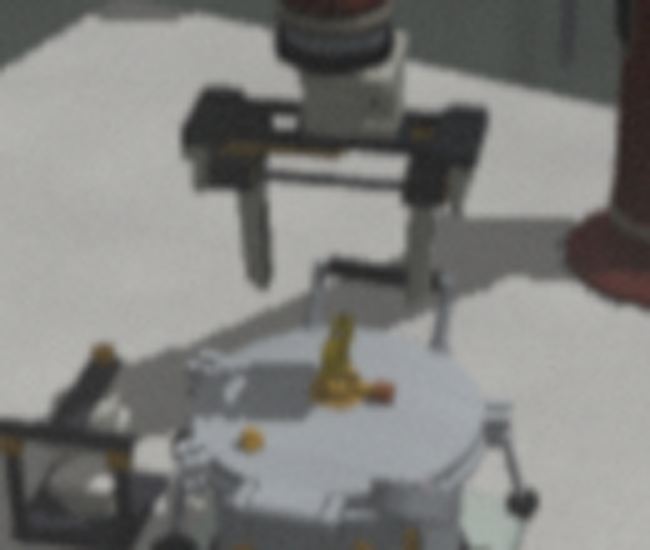

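The fingers sit either side of the T-bar, which is at about (340,345) in the zoomed scene view. I'll go down and grip gently.

```bash
python3 -m pendant '[{"delta_pos":[0.15,0,2],"rotation":[0,0,0]},{"delta_pos":[0,0,2],"rotation":[0,0,0]},{"delta_pos":[0,0,1.4],"rotation":[0,0,0]},{"delta_pos":[0,0,0],"rotation":[0,0,0]}]'
python3 -m pendant '[{"delta_pos":[0,0,0],"rotation":[0,0,0]},{"delta_pos":[0,0,0],"rotation":[0,0,0]},{"delta_pos":[0,0,0],"rotation":[0,0,0]},{"delta_pos":[0,0,0],"rotation":[0,0,0]},{"delta_pos":[0,0,0],"rotation":[0,0,0]},{"delta_pos":[0,0,0],"rotation":[0,0,0]},{"delta_pos":[0,0,0],"rotation":[0,0,0]},{"delta_pos":[0,0,0],"rotation":[0,0,0]},{"delta_pos":[0,0,0],"rotation":[0,0,0]},{"delta_pos":[0,0,0],"rotation":[0,0,0]}]' 0 15
```

```text
time: 4.37
ee_pos: [0.5882, -0.0311, 0.2132]
tool_rot: [-3.14, 0.003, 0.321]
ft_force: [-0.2, 0.6, -0.7]
finger_gap: 0.0928
time: 5.2
ee_pos: [0.5893, -0.0325, 0.2146]
tool_rot: [3.142, 0.0, 0.32]
ft_force: [0.1, -0.6, -0.4]
finger_gap: 0.031
```

```bash
python3 -m pendant '[{"delta_pos":[-0.1,0,0.6],"rotation":[0,0,0]},{"delta_pos":[0,0,0],"rotation":[0,0,0]},{"delta_pos":[0,0,0],"rotation":[0,0,0]},{"delta_pos":[0,0,0],"rotation":[0,0,0]},{"delta_pos":[0,0,0],"rotation":[0,0,0]},{"delta_pos":[0,0,0],"rotation":[0,0,0]}]' 0 15; python3 -c "
from workcell import bot
s=bot.read_state();print(s['ee_pos'],s['ft_force'],s['wrist_torque'],s['finger_gap'])"
```

```text
time: 5.7
ee_pos: [0.5878, -0.0329, 0.2077]
tool_rot: [-3.141, 0.002, 0.32]
ft_force: [1.3, -0.7, -7.4]
finger_gap: 0.0191
[ 0.58776362 -0.03288572  0.20768821] [ 1.29112557 -0.67240942 -7.40252737] [-0.30823473 -0.07556316 -0.01923187] 0.019065941080853282
```

```bash
python3 -m pendant '[{"delta_pos":[0,0,0],"rotation":[0,0,0]},{"delta_pos":[0,0,0],"rotation":[0,0,0]},{"delta_pos":[0,0,0],"rotation":[0,0,0]},{"delta_pos":[0,0,0],"rotation":[0,0,0]}]' 0 15; python3 -c "
from workcell import bot
s=bot.read_state();print(s['ee_pos'],s['ft_force'],s['wrist_torque'],s['finger_gap'])
import cv2
for n,(x,y,w,h) in {'scene':(190,130,130,110)}.items():
    c=bot.capture(n);cv2.imwrite('pics/scene2.png',cv2.resize(c['image'][y:y+h,x:x+w,::-1],None,fx=5,fy=5,interpolation=2))
"
```

```text
time: 6.03
ee_pos: [0.5878, -0.0329, 0.2079]
tool_rot: [-3.141, 0.002, 0.32]
ft_force: [1.8, -2.5, -11.0]
finger_gap: 0.0187
[ 0.58782198 -0.03289244  0.20786576] [  1.81563942  -2.50200082 -10.96680226] [-0.50930727 -0.1514637  -0.00799671] 0.018720981700375495
```

View pics/scene2.png

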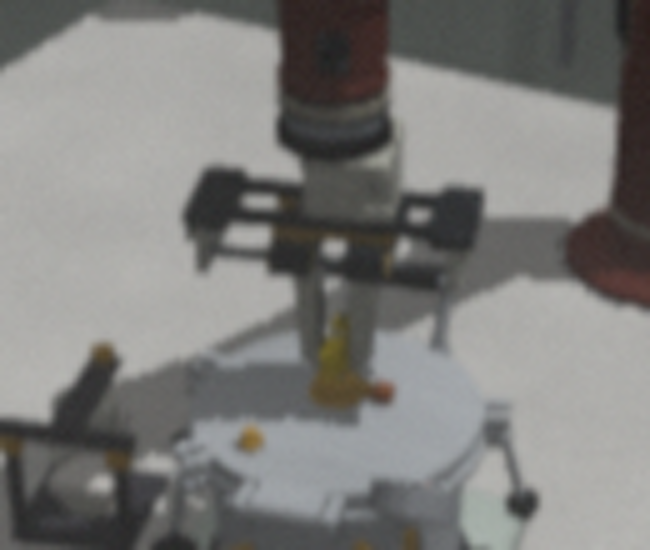

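```bash
for i in 1 2 3; do python3 -m pendant '[{"delta_pos":[0,0,0],"rotation":[0,0,0]}]' 0 5 | egrep "ee|force|gap"; done; python3 -m pendant '[{"delta_pos":[0,0,0],"rotation":[0,0,0]},{"delta_pos":[0,0,0],"rotation":[0,0,0]},{"delta_pos":[0,0,0],"rotation":[0,0,0]}]' 0.35 5
```

```text
ee_pos: [0.5878, -0.0329, 0.2088]
ft_force: [0.3, -1.0, -6.9]
finger_gap: 0.0196
ee_pos: [0.5878, -0.0329, 0.2088]
ft_force: [-1.0, -1.9, -7.0]
finger_gap: 0.0193
ee_pos: [0.5878, -0.0329, 0.2088]
ft_force: [-1.1, -1.5, -5.9]
finger_gap: 0.0194
time: 6.58
ee_pos: [0.5899, -0.0325, 0.2103]
tool_rot: [3.141, -0.004, 0.321]
ft_force: [0.4, -0.0, 0.2]
finger_gap: 0.0318
```

```bash
python3 -m pendant '[{"delta_pos":[-0.1,0,0.3],"rotation":[0,0,0]},{"delta_pos":[0,0,0],"rotation":[0,0,0]},{"delta_pos":[0,0,0],"rotation":[0,0,0]}]' 0.35 15;for i in 1 2 3 4; do  python3 -m pendant '[{"delta_pos":[0,0,0],"rotation":[0,0,0]},{"delta_pos":[0,0,0],"rotation":[0,0,0]}]' 0 15 ; done
```

```text
time: 6.83
ee_pos: [0.5875, -0.0329, 0.2058]
tool_rot: [-3.141, -0.0, 0.32]
ft_force: [0.3, 0.4, -0.4]
finger_gap: 0.0327
time: 7.0
ee_pos: [0.5875, -0.0331, 0.2057]
tool_rot: [3.142, -0.0, 0.32]
ft_force: [0.2, 0.0, 1.0]
finger_gap: 0.0236
time: 7.17
ee_pos: [0.5875, -0.0331, 0.2057]
tool_rot: [-3.142, -0.0, 0.32]
ft_force: [-0.1, -0.4, -0.0]
finger_gap: 0.0191
time: 7.33
ee_pos: [0.5875, -0.033, 0.2057]
tool_rot: [-3.142, -0.0, 0.32]
ft_force: [0.5, 0.9, -0.2]
finger_gap: 0.0189
time: 7.5
ee_pos: [0.5875, -0.033, 0.2057]
tool_rot: [-3.142, -0.0, 0.32]
ft_force: [1.0, -0.1, -0.2]
finger_gap: 0.0188
```

The earlier force was only an arm-settling transient, and it now reads about 0. I'll grip harder and turn anticlockwise.

```bash
python3 -m pendant '[{"delta_pos":[0,0,0],"rotation":[0,0,0]},{"delta_pos":[0,0,0],"rotation":[0,0,0]},{"delta_pos":[0,0,0],"rotation":[0,0,-3]},{"delta_pos":[0,0,0],"rotation":[0,0,-3]},{"delta_pos":[0,0,0],"rotation":[0,0,-3]},{"delta_pos":[0,0,0],"rotation":[0,0,-3]},{"delta_pos":[0,0,0],"rotation":[0,0,-3]},{"delta_pos":[0,0,0],"rotation":[0,0,-3]}]' 0 40; python3 -c "
from workcell import bot
s=bot.read_state();print(s['ee_pos'],s['ft_force'],s['wrist_torque'],s['finger_gap'])"
```

```text
time: 8.17
ee_pos: [0.5876, -0.0334, 0.2057]
tool_rot: [3.141, -0.0, 0.636]
ft_force: [-0.2, -0.3, 0.6]
finger_gap: 0.0177
[ 0.58762518 -0.03340353  0.20571541] [-0.16519257 -0.2587265   0.55052809] [-0.06163523  0.00715216 -0.10828122] 0.017683885842144618
```

```bash
python3 -m pendant '[{"delta_pos":[0,0,0],"rotation":[0,0,-3]},{"delta_pos":[0,0,0],"rotation":[0,0,-3]},{"delta_pos":[0,0,0],"rotation":[0,0,-3]},{"delta_pos":[0,0,0],"rotation":[0,0,-3]},{"delta_pos":[0,0,0],"rotation":[0,0,-3]},{"delta_pos":[0,0,0],"rotation":[0,0,-3]},{"delta_pos":[0,0,0],"rotation":[0,0,-3]},{"delta_pos":[0,0,0],"rotation":[0,0,-3]},{"delta_pos":[0,0,0],"rotation":[0,0,-3]},{"delta_pos":[0,0,0],"rotation":[0,0,-3]},{"delta_pos":[0,0,0],"rotation":[0,0,-3]},{"delta_pos":[0,0,0],"rotation":[0,0,-3]}]' 0 40; python3 -c "
from workcell import bot
s=bot.read_state();print(s['ee_pos'],s['ft_force'],s['wrist_torque'],s['finger_gap'])"
python3 -m pendant '[{"delta_pos":[0,0,0],"rotation":[0,0,-3]},{"delta_pos":[0,0,0],"rotation":[0,0,-3]},{"delta_pos":[0,0,0],"rotation":[0,0,-3]},{"delta_pos":[0,0,0],"rotation":[0,0,-3]},{"delta_pos":[0,0,0],"rotation":[0,0,0]}]' 0 40; python3 -c "
from workcell import bot
s=bot.read_state();print(s['ee_pos'],s['ft_force'],s['wrist_torque'],s['finger_gap'])"
```

```text
time: 9.17
ee_pos: [0.5883, -0.0338, 0.2057]
tool_rot: [3.139, 0.001, 1.265]
ft_force: [2.6, -0.8, -2.0]
finger_gap: 0.0178
[ 0.58834139 -0.03384196  0.20569619] [ 2.57782303 -0.8418193  -1.99258857] [-0.17867158 -0.23664128  0.012728  ] 0.017843742466137298
time: 9.58
ee_pos: [0.5886, -0.0339, 0.2057]
tool_rot: [3.139, 0.001, 1.472]
ft_force: [3.8, 0.0, -2.1]
finger_gap: 0.0174
[ 0.58859056 -0.03393732  0.20573189] [ 3.76484144  0.03161409 -2.11473318] [-0.31534899 -0.63649807 -0.00326011] 0.0173503379717549
```

```bash
python3 -m pendant '[{"delta_pos":[0,0,0],"rotation":[0,0,0]},{"delta_pos":[0,0,0],"rotation":[0,0,0]},{"delta_pos":[0,0,0],"rotation":[0,0,0]},{"delta_pos":[0,0,0],"rotation":[0,0,0]},{"delta_pos":[0,0,0],"rotation":[0,0,0]},{"delta_pos":[0,0,0],"rotation":[0,0,0]},{"delta_pos":[0,0,0],"rotation":[0,0,0]},{"delta_pos":[0,0,0],"rotation":[0,0,0]}]' 0.8 15
python3 -m pendant '[{"delta_pos":[0,0,-2],"rotation":[0,0,0]},{"delta_pos":[0,0,-3],"rotation":[0,0,0]},{"delta_pos":[0,0,-3],"rotation":[0,0,0]},{"delta_pos":[0,0,0],"rotation":[0,0,-6]},{"delta_pos":[0,0,0],"rotation":[0,0,-6]},{"delta_pos":[0,0,0],"rotation":[0,0,-6]},{"delta_pos":[0,0,0],"rotation":[0,0,0]},{"delta_pos":[0,0,0],"rotation":[0,0,0]}]' 0.8
python3 - <<'E'
from workcell import bot
import cv2,numpy as np
for n,(x,y,w,h) in {"top":(215,120,150,120),"scene":(190,130,130,110)}.items():
    c=bot.capture(n);np.savez(n+"3.npz",**c);cv2.imwrite(f"pics/{n}3.png",cv2.resize(c["image"][y:y+h,x:x+w,::-1],None,fx=5,fy=5,interpolation=2))
E
```

```text
time: 10.25
ee_pos: [0.5873, -0.033, 0.2056]
tool_rot: [-3.141, -0.0, 1.472]
ft_force: [-0.1, -0.7, 0.4]
finger_gap: 0.0664
time: 10.92
ee_pos: [0.5873, -0.0332, 0.2856]
tool_rot: [-3.141, -0.0, 1.783]
ft_force: [0.2, 0.2, -0.3]
finger_gap: 0.0744
```

View pics/scene3.png

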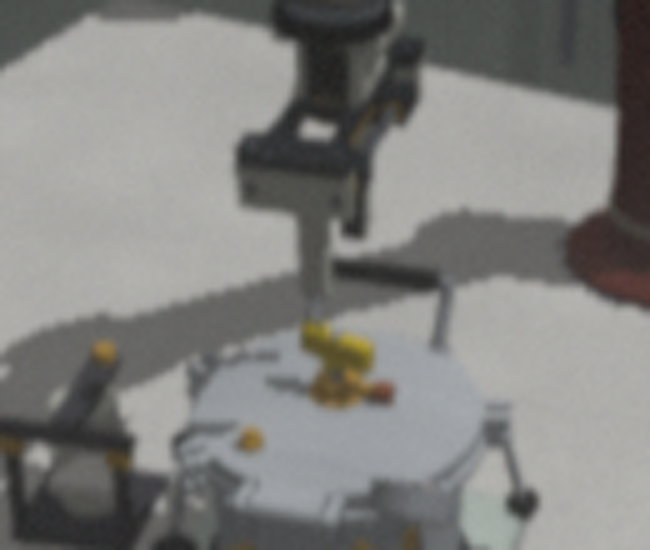

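View pics/top3.png

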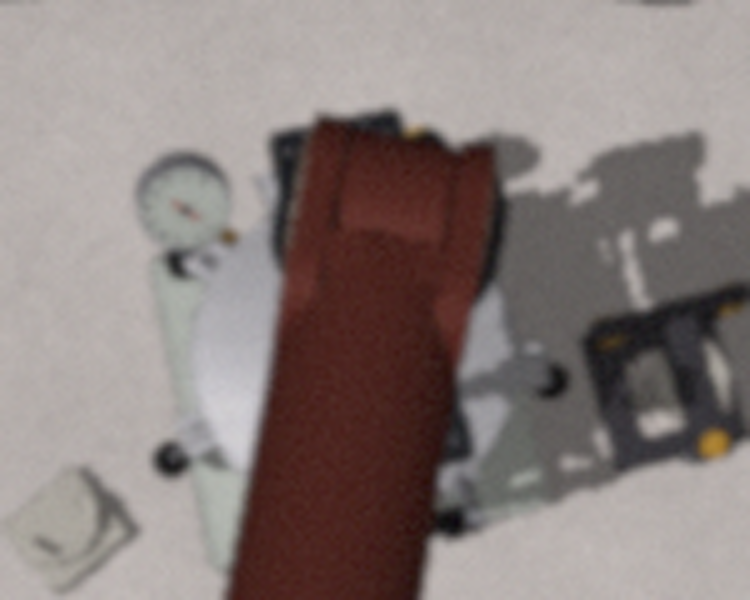

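The T-bar now lies crosswise and stays there after release; it spans (305,330) to (370,350) in the zoomed scene view. I'll check its angle and then move over the lid bar.

```bash
python3 -c "
from h import *
c=load('scene3.npz')
a=onz(c,190+305/5,130+328/5,.235);b=onz(c,190+370/5,130+345/5,.235);print(a,b,np.linalg.norm(a-b),np.degrees(np.arctan2(*(a-b)[1::-1])))"
python3 -m pendant '[{"delta_pos":[0,-2.85,0],"rotation":[0,0,0]},{"delta_pos":[0,-2.85,0],"rotation":[0,0,0]},{"delta_pos":[-0.1,-2.85,0],"rotation":[0,0,0]},{"delta_pos":[-0.1,-2.85,0],"rotation":[0,0,0]},{"delta_pos":[0,0,2],"rotation":[0,0,0]},{"delta_pos":[0,0,0],"rotation":[0,0,0]},{"delta_pos":[0,0,0],"rotation":[0,0,0]}]' 0.8
python3 - <<'E'
from workcell import bot
import cv2,numpy as np
for n,(x,y,w,h) in {"top":(215,150,150,120),"scene":(190,110,130,110)}.items():
    c=bot.capture(n);np.savez(n+"4.npz",**c);cv2.imwrite(f"pics/{n}4.png",cv2.resize(c["image"][y:y+h,x:x+w,::-1],None,fx=5,fy=5,interpolation=2))
E
```

```text
[ 0.59836078 -0.04853283  0.235     ] [ 5.96206779e-01 -8.06064195e-05  2.35000000e-01] 0.048500075024738104 -87.4545213901342
time: 11.6
ee_pos: [0.4763, -0.059, 0.2654]
tool_rot: [-3.14, -0.001, 1.785]
ft_force: [0.8, -0.2, -0.1]
finger_gap: 0.0744
```

View pics/scene4.png

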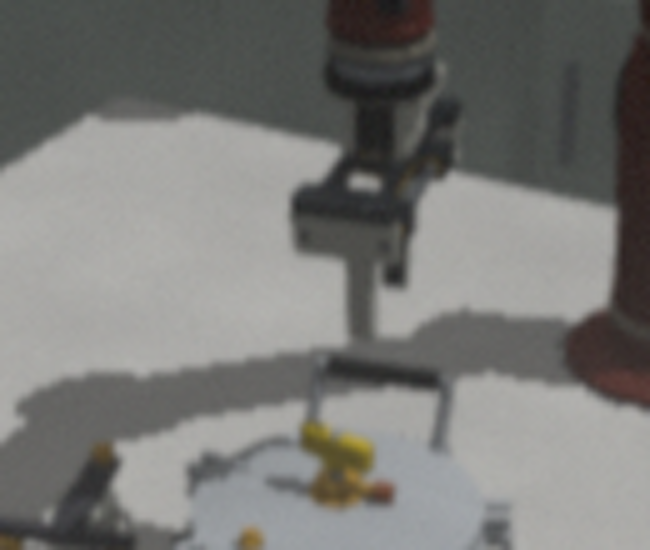

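View pics/top4.png

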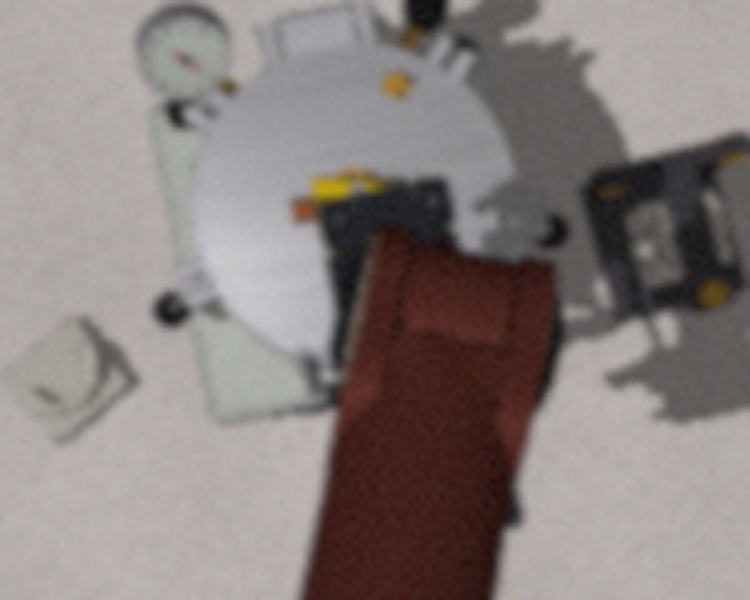

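The vent bar now points at about 93°, against about 18° at the start, so it is open at about 1.3 rad. The finger is over the lid bar, which spans (320,360) to (445,375) in the zoomed scene view. I'll go down and grip.

```bash
python3 -m pendant '[{"delta_pos":[0,0,2.5],"rotation":[0,0,0]},{"delta_pos":[0,0,2.5],"rotation":[0,0,0]},{"delta_pos":[0,0,1.9],"rotation":[0,0,0]},{"delta_pos":[0,0,0],"rotation":[0,0,0]},{"delta_pos":[0,0,0],"rotation":[0,0,0]},{"delta_pos":[0,0,0],"rotation":[0,0,0]}]' 0.8
python3 -m pendant '[{"delta_pos":[0,0,0],"rotation":[0,0,0]},{"delta_pos":[0,0,0],"rotation":[0,0,0]},{"delta_pos":[0,0,0],"rotation":[0,0,0]},{"delta_pos":[0,0,0],"rotation":[0,0,0]},{"delta_pos":[0,0,0],"rotation":[0,0,0]},{"delta_pos":[0,0,0],"rotation":[0,0,0]},{"delta_pos":[0,0,0],"rotation":[0,0,0]},{"delta_pos":[0,0,0],"rotation":[0,0,0]},{"delta_pos":[0,0,0],"rotation":[0,0,0]},{"delta_pos":[0,0,0],"rotation":[0,0,0]},{"delta_pos":[0,0,0],"rotation":[0,0,0]},{"delta_pos":[0,0,0],"rotation":[0,0,0]},{"delta_pos":[0,0,0],"rotation":[0,0,0]},{"delta_pos":[0,0,0],"rotation":[0,0,0]}]' 0 15
python3 -c "
from workcell import bot
s=bot.read_state();print(s['ee_pos'],s['ft_force'],s['wrist_torque'],s['finger_gap'])"
```

```text
time: 12.2
ee_pos: [0.478, -0.0595, 0.1978]
tool_rot: [3.139, 0.001, 1.786]
ft_force: [0.3, -0.6, -0.3]
finger_gap: 0.0744
time: 13.37
ee_pos: [0.4768, -0.0593, 0.1967]
tool_rot: [3.141, 0.0, 1.786]
ft_force: [1.2, 0.5, -2.8]
finger_gap: 0.0155
[ 0.47684375 -0.05931323  0.19665559] [ 1.22568607  0.53681831 -2.80825518] [ 0.02172182 -0.28432839 -0.06087485] 0.015487279984121456
```

Gap is 15.5 mm on the 16 mm sleeve. I'll firm up the grip and lift slowly.

```bash
python3 -m pendant '[{"delta_pos":[0,0,0],"rotation":[0,0,0]},{"delta_pos":[0,0,0],"rotation":[0,0,0]},{"delta_pos":[0,0,0],"rotation":[0,0,0]},{"delta_pos":[0,0.02,-0.1],"rotation":[0,0,0]},{"delta_pos":[0,0.02,-0.1],"rotation":[0,0,0]},{"delta_pos":[0,0.02,-0.1],"rotation":[0,0,0]},{"delta_pos":[0,0.02,-0.1],"rotation":[0,0,0]}]' 0 45
python3 -m pendant '[{"delta_pos":[0,0.02,-0.1],"rotation":[0,0,0]},{"delta_pos":[0,0.02,-0.1],"rotation":[0,0,0]},{"delta_pos":[0,0,0],"rotation":[0,0,0]}]'
python3 -m pendant '[{"delta_pos":[0,0.02,-0.1],"rotation":[0,0,0]},{"delta_pos":[0,0.02,-0.1],"rotation":[0,0,0]},{"delta_pos":[0,0,0],"rotation":[0,0,0]}]'
```

```text
time: 13.95
ee_pos: [0.4775, -0.0592, 0.1999]
tool_rot: [-3.141, 0.0, 1.786]
ft_force: [4.7, -0.2, -8.9]
finger_gap: 0.0148
time: 14.2
ee_pos: [0.478, -0.059, 0.2024]
tool_rot: [3.141, 0.0, 1.786]
ft_force: [4.0, -0.6, -6.3]
finger_gap: 0.0147
time: 14.45
ee_pos: [0.4788, -0.0589, 0.2054]
tool_rot: [3.14, 0.0, 1.786]
ft_force: [3.4, 0.8, 0.2]
finger_gap: 0.0153
```

```bash
python3 -m pendant '[{"delta_pos":[0,0,0],"rotation":[0,0,0]},{"delta_pos":[0,0,0],"rotation":[0,0,0]}]'
python3 - <<'E'
from workcell import bot
import cv2,numpy as np
for n,(x,y,w,h) in {"top":(215,130,150,120),"scene":(190,130,130,110)}.items():
    c=bot.capture(n);np.savez(n+"5.npz",**c);cv2.imwrite(f"pics/{n}5.png",cv2.resize(c["image"][y:y+h,x:x+w,::-1],None,fx=5,fy=5,interpolation=2))
E
```

```text
time: 14.62
ee_pos: [0.4789, -0.0589, 0.2057]
tool_rot: [3.139, 0.0, 1.786]
ft_force: [3.0, 1.2, 1.7]
finger_gap: 0.0147
```

View pics/scene5.png

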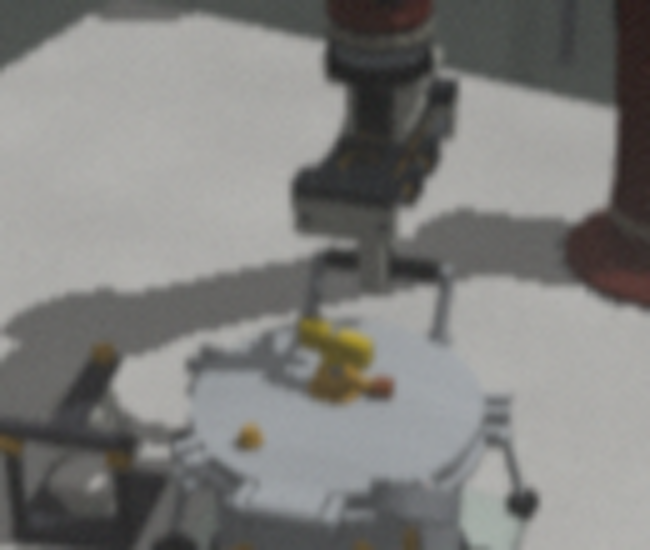

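```bash
cat > lid.py <<'E'
from h import *
import sys
def lid(c):
    a=np.radians(12.4);ex=np.array([np.cos(a),np.sin(a)]);ey=np.array([-ex[1],ex[0]]);o=np.array([.588,-.0333])
    f=c["image"].shape[0]/2/np.tan(np.radians(c["fovy"])/2)
    v,u=np.mgrid[0:420,0:560];d=c["depth"]
    P=np.stack([(u-c["cx"])/f*d,(v-c["cy"])/f*d,d],-1)@c["T"][:3,:3].T+c["T"][:3,3]
    q=np.stack([(P[...,:2]-o)@ex,(P[...,:2]-o)@ey],-1)
    im=c["image"].astype(int);grey=(im.max(-1)-im.min(-1)<30)&(im.min(-1)>85)
    r=np.hypot(q[...,0],q[...,1]);m=(d>0)&grey&(r<.09)&(r>.035)&(P[...,2]>.165)&(P[...,2]<.225)
    A=np.c_[q[m],np.ones(m.sum())];z=P[...,2][m]
    for _ in range(3):
        k,*_=np.linalg.lstsq(A,z,rcond=None);e=z-A@k;g=abs(e)<2.5*e.std();A,z=A[g],z[g]
    return m.sum(),k.round(4),e.std().round(4)
if __name__=="__main__":
    for n in sys.argv[1:]: print(n,lid(load(n+".npz")))
E
python3 lid.py scene0 scene3 scene4 scene5 top0 top4 top5
```

```text
scene0 (np.int64(965), array([-0.0029,  0.0045,  0.1812]), np.float64(0.003))
scene3 (np.int64(914), array([-0.0015,  0.0021,  0.1813]), np.float64(0.003))
scene4 (np.int64(920), array([-0.0035,  0.0047,  0.1812]), np.float64(0.0032))
scene5 (np.int64(963), array([-0.0393,  0.0041,  0.1857]), np.float64(0.0031))
top0 (np.int64(2188), array([ 0.0021, -0.0007,  0.1809]), np.float64(0.0037))
top4 (np.int64(1575), array([-0.0012,  0.0031,  0.1807]), np.float64(0.0036))
top5 (np.int64(1622), array([-0.0389,  0.0026,  0.1854]), np.float64(0.0036))
```

The lid tilt measures 0.037 rad in both views, so it has broken free and the bar hasn't slipped (expected 9/233 = 0.039). I'll raise it to about 0.1 rad.

```bash
python3 -m pendant '[{"delta_pos":[0,0.03,-0.1],"rotation":[0,0,0]},{"delta_pos":[0,0.03,-0.1],"rotation":[0,0,0]},{"delta_pos":[0,0.03,-0.1],"rotation":[0,0,0]},{"delta_pos":[0,0.03,-0.1],"rotation":[0,0,0]},{"delta_pos":[0,0.03,-0.1],"rotation":[0,0,0]},{"delta_pos":[0,0.03,-0.1],"rotation":[0,0,0]},{"delta_pos":[0,0.03,-0.1],"rotation":[0,0,0]},{"delta_pos":[0,0.03,-0.1],"rotation":[0,0,0]},{"delta_pos":[0,0.03,-0.1],"rotation":[0,0,0]},{"delta_pos":[0,0.03,-0.1],"rotation":[0,0,0]},{"delta_pos":[0,0.03,-0.1],"rotation":[0,0,0]},{"delta_pos":[0,0.03,-0.1],"rotation":[0,0,0]},{"delta_pos":[0,0.03,-0.1],"rotation":[0,0,0]},{"delta_pos":[0,0.03,-0.1],"rotation":[0,0,0]},{"delta_pos":[0,0,0],"rotation":[0,0,0]},{"delta_pos":[0,0,0],"rotation":[0,0,0]},{"delta_pos":[0,0,0],"rotation":[0,0,0]},{"delta_pos":[0,0,0],"rotation":[0,0,0]},{"delta_pos":[0,0,0],"rotation":[0,0,0]},{"delta_pos":[0,0,0],"rotation":[0,0,0]}]'
cat > snap.py <<'E'
from workcell import bot
import cv2,numpy as np,sys
i=sys.argv[1]
for n,(x,y,w,h) in {"top":(215,130,150,120),"scene":(190,130,130,110)}.items():
    c=bot.capture(n);np.savez(n+i+".npz",**c);cv2.imwrite(f"pics/{n}{i}.png",cv2.resize(c["image"][y:y+h,x:x+w,::-1],None,fx=5,fy=5,interpolation=2))
s=bot.read_state();print(s["time"],s['ee_pos'],s['ft_force'],s['finger_gap'],abs(s['qd']).max())
E
python3 snap.py 6; python3 lid.py scene6 top6
```

```text
time: 16.38
ee_pos: [0.4819, -0.0582, 0.2177]
tool_rot: [-3.14, 0.0, 1.786]
ft_force: [6.2, 0.3, -5.3]
finger_gap: 0.015
16.4833 [ 0.48190402 -0.05824084  0.21767254] [ 5.92831405  1.57896589 -6.14554909] 0.014566908379240018 0.0017702865265476289
scene6 (np.int64(1048), array([-0.0881,  0.0064,  0.192 ]), np.float64(0.0031))
top6 (np.int64(1565), array([-0.0884,  0.0035,  0.1917]), np.float64(0.0035))
```

View pics/scene6.png

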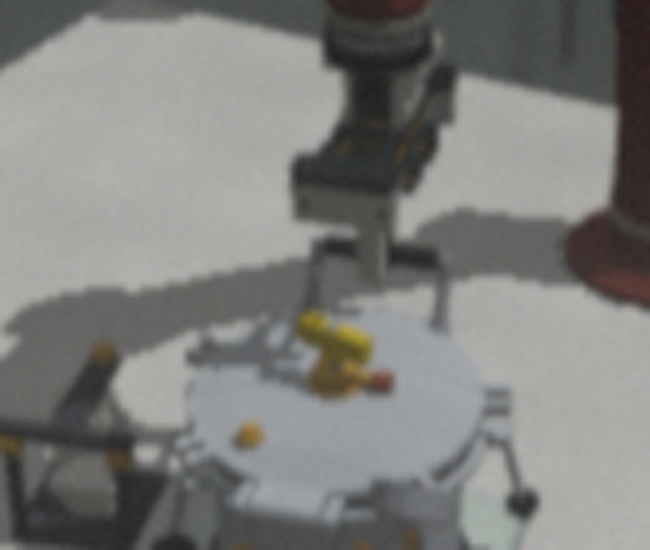

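View pics/top6.png

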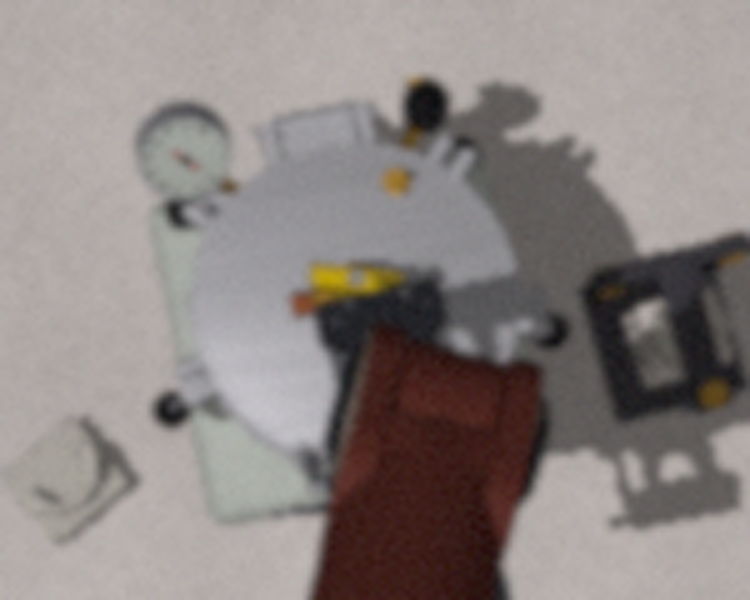

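Both views give 0.088 rad (front edge about 19 mm up). The T-bar runs (315,272) to (405,280) in the zoomed top view, so vent is about 1.27 rad. I'll hold for a second, check for drift and hand in.

```bash
python3 -m pendant '[{"delta_pos":[0,0,0],"rotation":[0,0,0]},{"delta_pos":[0,0,0],"rotation":[0,0,0]},{"delta_pos":[0,0,0],"rotation":[0,0,0]},{"delta_pos":[0,0,0],"rotation":[0,0,0]},{"delta_pos":[0,0,0],"rotation":[0,0,0]},{"delta_pos":[0,0,0],"rotation":[0,0,0]},{"delta_pos":[0,0,0],"rotation":[0,0,0]},{"delta_pos":[0,0,0],"rotation":[0,0,0]},{"delta_pos":[0,0,0],"rotation":[0,0,0]},{"delta_pos":[0,0,0],"rotation":[0,0,0]}]'; python3 snap.py 7; python3 lid.py scene7 top7; python3 -c "
from workcell import bot
print(bot.job_done())"
```

```text
time: 17.32
ee_pos: [0.4819, -0.0583, 0.2177]
tool_rot: [-3.14, 0.0, 1.786]
ft_force: [5.7, -0.2, -6.9]
finger_gap: 0.0149
17.4167 [ 0.48189164 -0.05826529  0.21765411] [ 5.50692183  0.3407377  -5.82879315] 0.014801077610029816 0.0011715966305924502
scene7 (np.int64(1044), array([-0.0866,  0.003 ,  0.1918]), np.float64(0.0032))
top7 (np.int64(1573), array([-0.0891,  0.0031,  0.1917]), np.float64(0.0036))
the job is handed in; nothing more can be done
None
```

The pot is vented and its lid cracked. I handed the job in at about 17.4 s with the gripper still holding the lid by its bar. No verdict was reported.

- **Vent:** I turned the T-handle about 66° anticlockwise, past its click, and let go. It stayed open, at about 1.27 rad by the top view. An earlier scene-view reading gave about 1.4 rad, beyond the 1.35 stop, so these angles are good only to about 0.1 rad. Both are above the 1.05 limit.
- **Lid:** I gripped the bar at 45 N and broke the lid free at 1 mm per step, without a jump. The last check put it at 0.087 to 0.089 rad in the two cameras, so the front edge is about 19 mm above the gasket. It didn't move measurably over the last second.
- **Grip:** The finger gap stayed at about 15 mm on the 16 mm sleeve, with about 6 N of load.
- **Odd readings:**
    - The first grip on the T-handle showed a brief 11 N vertical force. I reopened and went 3 mm lower, and it read near zero.
    - The wrist force read about 0 to +2 N just after the lid broke free, where some lid weight was expected. The cameras confirmed the lid was held.
- **Other things on the bench:** The cast and articulator showed no visible movement in the last pictures. I saw no contact with anything else, but I didn't measure the other items again at the end.

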